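Set the angle board and lay the straightedge for a 30 degree score

TASK

Get the plaster panel ready for scoring at 30 degrees: swing the arm of the angle board to the 30 degree mark (the long tick in the middle of the scale), then lay the straightedge flat on the panel, flush along the arm's robot-side edge and roughly centred on the arm's length. Put it down gently rather than dropping it, do not push the arm off its mark, and leave the other things where they are.

Things in the scene. Friction and masses are not known exactly. Their poses are not given: they have to be found in the camera images.
- angle_board: Fixed plywood board 300 x 360 mm with a white plaster panel 280 x 340 mm on it, its flat top 38 mm above the table. Origin: centre of the underside; at yaw 0, x points away from the robot, y to its left. A flat metal arc scale on the panel, 206 to 242 mm from the arm's pivot, has dark ticks every 10 degrees from 0 to 60: long ones (32 mm) at 0, 30 and 60, short ones between.
- swing_arm (a joint): Arm's angle about its vertical pivot, rad, 0 to 1.22: 0 = along the board's -y (over the first long tick); grows as the outer end swings to the robot side (board -x), clockwise from above. 30 degrees = 0.524, over the middle long tick. A friction pivot (0.6 N m) holds it where it is left: about 3.5 N at the knob moves it, or 6 N against its middle.
- swing_pivot (a point): On the pivot axis at the panel's top (z 38 mm), turning with the arm: x along the arm to its outer end, z up, robot-side edge at -y. The arm is a steel bar 24 mm wide (edges at y -12 and +12 mm), 2 to 12 mm above the panel, from x -12 to 190 mm, plus a small point to 198 mm that touches nothing. Bolt head on the pivot: 24 mm across, top 26 mm above the panel.
- swing_knob (a point): Middle of the arm's upright round wooden knob, 24 mm in diameter, 42 mm tall, fixed to the arm. The point is 175 mm from the pivot along the arm and 35 mm above the panel (73 mm above the table); the knob reaches from 14 to 56 mm above the panel.
- straightedge: Loose aluminium plate 180 (x) x 50 (y) x 12 mm with straight long edges and, on its middle, an upright wooden block handle 50 (x) x 22 (y) mm, top 49 mm above the underside. 0.24 to 0.39 kg. Origin: centre of the underside. Either long edge may go to the arm; flush, its origin is at y -37 mm, z 0 in the swing_pivot frame. Starts on the table right of the board.
- block_plane: Bystander, loose: dark steel hand plane 150 x 50 mm, about 65 mm tall, with a wooden back grip. Origin: centre of its underside; x along its length.
- plaster_puck: Bystander, loose: white plaster disc 68 mm in diameter, 24 mm tall, on the panel near its robot-side right corner. Origin: centre of its underside.
- spray_bottle: Bystander, loose: clear bottle 72 mm in diameter, 200 mm tall, left of the board. Origin: centre of its underside.
- mixing_tub: Bystander, loose: white open tub 150 mm in diameter, 130 mm tall, left and beyond the board. Origin: centre of its underside.
- rinse_cup: Bystander, loose: grey cup 84 mm in diameter, 100 mm tall, right of the board's far edge. Origin: centre of its underside.
- paint_jar: Bystander, loose: jar 80 mm in diameter, 90 mm tall, far right. Origin: centre of its underside.
- putty_knife: Bystander, loose: flat putty knife lying on the table at the right. Origin: centre of its underside.
Not all that is in view belongs to the job. Leave any orange, pink or turquoise look-alike of the straightedge alone.

How it is judged:
On the way:
1. the arm is at 30 degrees, give or take 2, before the straightedge has been shifted by more than 20 mm (value of joint swing_arm between 0.4887 and 0.5585 rad and velocity of joint swing_arm between -0.02 and 0.02 rad/s and distance of straightedge from where it was at the start of the episode below 0.02 m), for 0.3 s.
At the end, for the whole second after the job is handed in: The arm stands at 30 degrees, give or take 2 degrees; the straightedge lies at rest, flat on the panel (within 3 mm of its top) against the arm's robot-side edge, with a gap of at most 3 mm and parallel to it within 1.5 degrees, its middle 50 to 130 mm from the pivot along the arm (value of joint swing_arm between 0.4887 and 0.5585 rad and y of straightedge in the frame of swing_pivot between -0.04 and -0.035 m and angle between the x axis of straightedge and the x axis of swing_pivot, either way round below 0.026 rad and x of straightedge in the frame of swing_pivot between 0.05 and 0.13 m and angle between straightedge's own z axis and vertical below 0.04 rad and z of straightedge in the frame of swing_pivot between -0.003 and 0.003 m and linear speed of straightedge below 0.02 m/s); the robot touches nothing.
It fails at once if the straightedge is dropped or slammed onto the panel: faster than 0.5 m/s within about 30 mm above it (horizontal distance between straightedge and swing_pivot below 0.2 m and z of straightedge in the frame of swing_pivot below 0.03 m and linear speed of straightedge above 0.5 m/s).
It fails at once if a bystander (plane, puck, bottle, tub, cup, jar or putty knife) is moved by more than 25 mm (distance of any of block_plane, plaster_puck, spray_bottle, mixing_tub, rinse_cup, paint_jar, putty_knife from where it was at the start of the episode above 0.025 m).
It also fails if it takes over 58 s, if anything falls off the work surface, if the arm or the gripper's body presses on something with over 40 N, if the wrist force passes 120 N, or if a joint passes its speed limit or range.

ROBOT

A 6-joint arm with a two-finger parallel gripper is mounted at the origin on the work surface. World frame = base frame: x ahead of the robot, y to its left, z up, the work surface at z = 0. Lengths are in m, angles in rad, forces in N, time in s.
With the tool pointing down it reaches from about 0.25 to 0.8 m from the base axis. Payload 8.5 kg.
Tool frame: the origin (TCP) lies midway between the tips of the shut fingers; the grasp point (between the pads) lies 19 mm behind it (manip.hold_point_z is the distance from the TCP to the grasp point, in m); z points along the fingers, y is the line along which they close (so a half turn about z gives the same grasp; the last joint's range is limited). The gripper opens to 85 mm and grips with 20 to 120 N. Pads are 22 mm wide; open, the fingers measure 114 mm over their backs; the gripper's body (76 mm by 85 mm) begins 54 mm behind the grasp point. The pads swing forward as they close: fully open they stand 13 mm farther back than shut.
Start: joints at [1.296, 0.238, -0.013, 1.319, 0, 1.571], TCP at [0.142, 0.505, 0.231] pointing down, gripper open.
Joint ranges: [-2.66, 2.66], [-1.03, 1.9], [-1.14, 1.46], [-1.82, 2.27], [-1.45, 1.34], [-3.14, 3.14]. Speed limits (rad/s): [2.22, 2.22, 2.79, 3.14, 3.14, 3.14].

INTERFACE

Orientations are given as a unit quaternion [x, y, z, w].
In Python, from station import manip, eyes, order gives the robot as it stands.
- The arm moves only by the tool arm_command, never from a script. Its argument "commands" is a list that holds one entry, the list of rows, each a list of 7 numbers: the shift along the world's x, y, z in units of 0.6 m (1.0 is 0.6 m), then the turn, a rotation vector about the world's x, y, z in units of pi rad (1.0 is pi rad), then the opening, from 0 (shut) to 1 (fully open). A call has 1 to 10 rows; each row is the pose to reach, as a shift and turn from the pose commanded when the call began, turning the shorter way round; what a row does not reach only later rows make up. A row lasts 1/12 s, in which the tool goes at most 41.7 mm and 7.16 degrees, less where a joint would pass 70% of its speed; a pose out of reach is approached as far as the arm can. A call with a number of a shift or a turn outside -1 to 1 is refused whole. A call with a gripper value outside its range is refused whole. The fingers move at their own pace and stop on an object; "grip_force" is the grip in N (left out, the last holds). Time passes only in rows, so rows that repeat a pose let the fingers close. It gives the time, the measured TCP pose, the force, the opening and the grip force at its end, in the units of the state.
- manip.observe(): the state, without advancing time (a new reading comes with each control period).
- eyes.capture(name): name is "side" or "top"; returns a dict with "pixels" (420x560x3 uint8, red, green, blue), "fx", "fy", "cx", "cy" (pixels), "k1" (the pictures are not rectified: a ray, as slopes to the right and down, at radius r is drawn at 1 + k1 r^2 times it, then the intrinsics apply), "world_from_camera" (4x4, takes a point from camera to world coordinates). Camera axes: x right, y down, z forward; pixel columns grow to the right and rows downward; lengths in m; the calibration is good to about 2 mm. A picture is of the moment at which its call begins. There is no depth.
- order.hand_in(): hands the job in; it is judged then, once.
The state is a dict: "clock": time; "q": joint angles; "joint_vel": joint speeds; "joint_torque": joint torques, N m; "eef_pos": TCP position; "orientation": TCP orientation; "wrist_force": force on the tool from outside, world axes, zero at the start; "ft_torque": the same for the moment, N m; "width": finger opening in m; "gripper_force": force on a finger pad.
Only numpy, scipy, OpenCV 4.12 (cv2) and the standard library are available. Lean on these libraries where they do the work, as an engineer would, in place of code of your own. Each camera call takes 0.05 s, during which the arm holds its last target. There are 200 camera calls.

## Working session

There is one attempt and no reset: what is moved stays moved. The work goes in short steps, Python scripts to look and compute and a tool call to move; the robot and the scene stay as the last step left them, time stands still between calls to the robot, and variables do not carry over. Pictures are saved under pics/ and viewed, at most 10 in all, crops included, and the job is handed in when it is done.

Besides the shell and the picture viewer there is one more tool, called as name([rows], argument=value, ...), one row to a line, values as JSON. arm_command: Moves the arm, as the interface text tells. Shifts and turns lie within -1 to 1; 1 stands for 0.6 m of shift or pi rad of turn. Its arguments: {"type":"object","properties":{"commands":{"type":"array"},"grip_force":{"type":"number"}},"required":["commands"]}

```bash
mkdir -p pics
cat > h.py <<'E'
import numpy as np, cv2
from station import manip, eyes, order
def cap(n,f=None):
    d=eyes.capture(n); d['pixels']=np.asarray(d['pixels'])
    if f: cv2.imwrite(f,cv2.cvtColor(d['pixels'],cv2.COLOR_RGB2BGR)); np.save(f+'.npy',d,allow_pickle=True)
    return d
def load(f): return np.load(f+'.npy',allow_pickle=True).item()
def ray(d,uv):
    uv=np.atleast_2d(np.array(uv,float))
    K=np.array([[d['fx'],0,d['cx']],[0,d['fy'],d['cy']],[0,0,1.]])
    n=cv2.undistortPoints(uv[:,None],K,np.array([d['k1'],0,0,0.]))[:,0]
    T=np.array(d['world_from_camera'])
    return T[:3,3],np.c_[n,np.ones(len(n))]@T[:3,:3].T
def plane(d,uv,z):
    o,r=ray(d,uv); return o+r*((z-o[2])/r[:,2])[:,None]
def proj(d,P):
    T=np.linalg.inv(np.array(d['world_from_camera'])); p=np.atleast_2d(P)@T[:3,:3].T+T[:3,3]
    n=p[:,:2]/p[:,2:]; n=n*(1+d['k1']*(n**2).sum(1))[:,None]
    return n*[d['fx'],d['fy']]+[d['cx'],d['cy']]
E
python3 - <<'E'
from h import *
for n in('top','side'):
    d=cap(n,f'pics/{n}0.png'); print(n,d['fx'],d['k1'],np.round(d['world_from_camera'],3).tolist())
print(manip.observe(), manip.hold_point_z)
E
```

```text
top 515.1856898767398 -0.19944401952871577 [[-0.033, -0.977, 0.21, 0.21], [-0.999, 0.032, -0.008, -0.13], [0.001, -0.21, -0.978, 1.592], [0.0, 0.0, 0.0, 1.0]]
side 425.10928116565515 -0.04246039917658694 [[0.861, -0.242, 0.446, -0.188], [-0.508, -0.421, 0.751, -1.34], [0.006, -0.874, -0.486, 0.873], [0.0, 0.0, 0.0, 1.0]]
{'clock': 0.1, 'q': array([ 1.29599312e+00,  2.38710032e-01, -1.42153764e-02,  1.31918276e+00,
        3.40040493e-05,  1.57083923e+00]), 'joint_vel': array([-0.00012938, -0.0012963 ,  0.00174294,  0.00051664,  0.00022369,
       -0.00037939]), 'joint_torque': array([ 1.08393942e-05, -5.39720070e+01,  3.46997523e+01,  1.33795483e-02,
       -9.75108514e-05, -1.38984785e-05]), 'eef_pos': array([0.14234669, 0.50492824, 0.23072986]), 'orientation': array([ 1.36990905e-01,  9.90572088e-01, -6.47409894e-04, -1.06668797e-04]), 'wrist_force': array([-0.52648771,  0.88048097, -0.54012444]), 'ft_torque': array([ 0.03711557, -0.00138216, -0.0244404 ]), 'gripper_force': 0.0, 'width': 0.08522097446759036} 0.0187
```

View pics/top0.png

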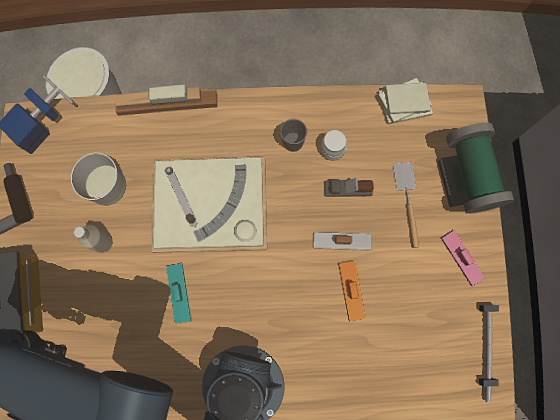

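View pics/side0.png

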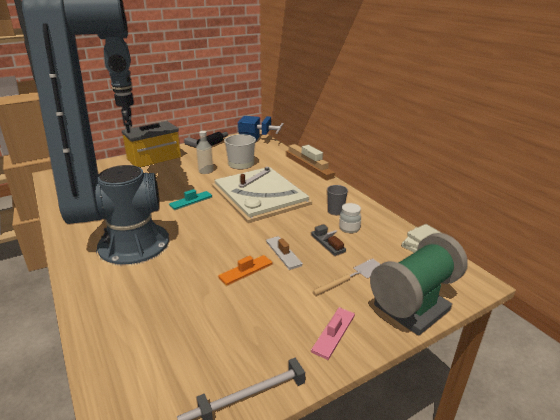

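The top view shows the arm's pivot at (169,171), its knob at (191,218), the scale from (240,168) to (200,236) and the puck at (245,230). Straightedge candidates are the bare aluminium plate with a wooden handle at (342,240), teal (178,293), orange (351,291) and pink (462,258). By the description I choose the aluminium one at (342,240); the block plane is at (349,187).

Run:
```python
from h import *
d=load('pics/top0.png'); im=cv2.cvtColor(d['pixels'],cv2.COLOR_RGB2BGR)
a=cv2.resize(im[150:258,145:275],None,fx=5,fy=5,interpolation=cv2.INTER_CUBIC)
b=cv2.resize(im[222:258,302:382],None,fx=5,fy=5,interpolation=cv2.INTER_CUBIC)
out=np.zeros((600,660,3),np.uint8); out[:540,:650]=a; out[420:600,260:660]=b
cv2.imwrite('pics/c1.png',out)
hsv=cv2.cvtColor(im,cv2.COLOR_BGR2HSV)
# straightedge: grey bright
m=((hsv[...,1]<60)&(hsv[...,2]>110)).astype(np.uint8); mm=np.zeros_like(m); mm[225:256,305:380]=m[225:256,305:380]
w=((hsv[...,1]>=60)).astype(np.uint8)
c=max(cv2.findContours(mm,cv2.RETR_EXTERNAL,cv2.CHAIN_APPROX_NONE)[0],key=cv2.contourArea)
P=plane(d,c[:,0],0.012)[:,:2]; r=cv2.minAreaRect(P.astype(np.float32)*1000); print('se',r,cv2.boundingRect(c))
# panel
m=((hsv[...,1]<70)&(hsv[...,2]>150)).astype(np.uint8); mm=np.zeros_like(m); mm[150:258,145:275]=m[150:258,145:275]
mm=cv2.morphologyEx(mm,cv2.MORPH_CLOSE,np.ones((5,5)))
c=max(cv2.findContours(mm,cv2.RETR_EXTERNAL,cv2.CHAIN_APPROX_NONE)[0],key=cv2.contourArea)
P=plane(d,c[:,0],0.038)[:,:2]; print('panel',cv2.minAreaRect(P.astype(np.float32)*1000))
print('piv,',plane(d,[[169,170.5]],.064),'knob',plane(d,[[191,218]],.094),'puck',plane(d,[[245,230]],.062))
print('plane etc',plane(d,[[325,187],[373,187],[410,245],[334,140],[293,132]],.02)[:,:2].round(3).tolist())
print('scale ends',plane(d,[[240,165],[197,240]],.04))
```

```text
se ((430.4154052734375, -317.3042907714844), (177.64817810058594, 50.689048767089844), 86.31952667236328) (313, 232, 58, 18)
panel ((562.7791748046875, 91.9842300415039), (351.05792236328125, 282.4175720214844), 89.78736114501953)
piv, [[0.65959563 0.21196114 0.064     ]] knob [[0.50116758 0.13620425 0.094     ]] puck [[ 0.46540353 -0.02215766  0.062     ]]
plane etc [[0.601, -0.273], [0.596, -0.426], [0.407, -0.53], [0.756, -0.311], [0.788, -0.179]]
scale ends [[ 0.67619997 -0.00834351  0.04      ]
 [ 0.44262936  0.1271408   0.04      ]]
```

View pics/c1.png

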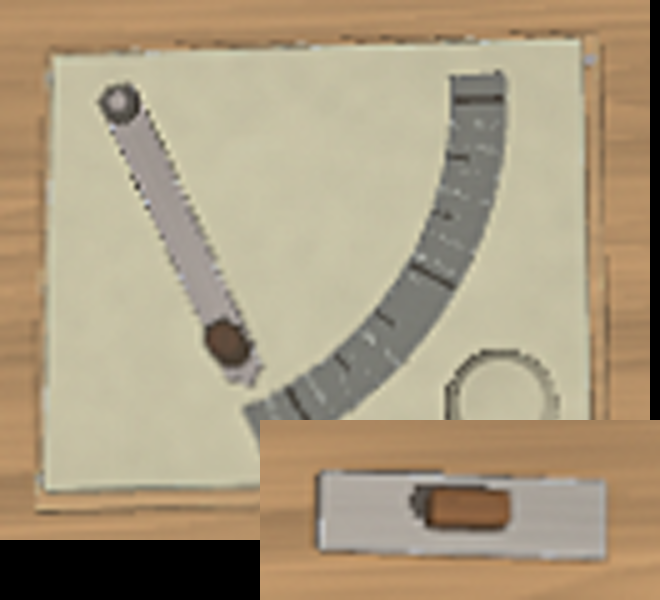

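The crop confirms the choice: the bare aluminium plate has the wooden handle on its middle. The long ticks are at crop (453..505,98), (412,264)-(453,287) and (290,390)-(310,418), and the knob top is at about (228,342).

Run:
```python
from h import *
d=load('pics/top0.png')
f=lambda L:(np.array(L,float)+.5)/5-.5+[145,150]
t=plane(d,f([[453,98],[505,98],[412,264],[453,287],[290,390],[310,418]]),.039)[:,:2]
c=[(t[2*i]+t[2*i+1])/2 for i in range(3)]
piv=plane(d,f([[120,103]]),.064)[0,:2]
print('piv',piv)
for i in range(3):
    v=c[i]-piv; print('tick',np.hypot(*v),np.degrees(np.arctan2(-v[0],-v[1])))
# circle through tick centres r=224: check
A=np.c_[2*np.array(c),np.ones(3)]; s=np.linalg.solve(A,(np.array(c)**2).sum(1)); print('circ',s[:2],np.sqrt(s[2]+s[0]**2+s[1]**2))
k=plane(d,f([[228,342]]),.092)[0,:2]; v=k-piv; print('knob',k,np.hypot(*v),np.degrees(np.arctan2(-v[0],-v[1])))
e=plane(d,f([[148,110],[240,325],[112,130],[205,325]]),.05)[:,:2]
for i in (0,2): v=e[i+1]-e[i]; print('edge',np.degrees(np.arctan2(-v[0],-v[1])))
# panel corners
co=plane(d,f([[51,56],[580,40],[588,420],[43,488]]),.038)[:,:2]; print(co)
g=lambda L:(np.array(L,float)-[260,420]+.5)/5-.5+[302,222]
print('se corners',plane(d,g([[317,471],[606,481],[605,558],[318,549]]),.012)[:,:2].round(4))
print('handle',plane(d,g([[428,487],[510,490],[508,528],[426,526]]),.049)[:,:2].round(4))
```

```text
piv [0.66061788 0.21325112]
tick 0.22260011707040853 -0.5412239981458571
tick 0.22184342572870724 29.981443728762954
tick 0.21824263929468318 59.87741084653167
circ [0.65915058 0.2022791 ] 0.21164826757026098
knob [0.50163228 0.13897529] 0.17548025916294785 64.9586806236724
edge 66.93689187989764
edge 64.50566490102553
[[ 0.70131228  0.26473098]
 [ 0.69885978 -0.07355121]
 [ 0.45660899 -0.07279451]
 [ 0.42426788  0.26412663]]
se corners [[ 0.4612 -0.2296]
 [ 0.4484 -0.41  ]
 [ 0.4002 -0.4063]
 [ 0.4124 -0.2281]]
handle [[ 0.4431 -0.2943]
 [ 0.4395 -0.3442]
 [ 0.4163 -0.3416]
 [ 0.4193 -0.2918]]
```

arm_command([
  [[0.599,-0.61,0,0,0,0.226,1],[0.599,-0.61,0,0,0,0.226,1],[0.599,-0.61,0,0,0,0.226,1],[0.599,-0.61,0,0,0,0.226,1],[0.599,-0.61,0,0,0,0.226,1],[0.599,-0.61,0,0,0,0.226,1],[0.599,-0.61,0,0,0,0.226,1],[0.599,-0.61,0,0,0,0.226,1],[0.599,-0.61,0,0,0,0.226,1],[0.599,-0.61,0,0,0,0.226,1]],
], grip_force=30)

```text
clock: 0.93
eef_pos: [0.4158, 0.2265, 0.2312]
orientation: [-0.216, 0.976, -0.0, -0.0]
wrist_force: [0.8, 1.7, 0.1]
width: 0.0855
gripper_force: 0.0
```

arm_command([
  [[0.112,-0.115,0,0,0,0,1],[0.112,-0.115,0,0,0,0,1],[0.112,-0.115,-0.18,0,0,0,1],[0.112,-0.115,-0.18,0,0,0,1],[0.112,-0.115,-0.18,0,0,0,1],[0.112,-0.115,-0.18,0,0,0,1],[0.112,-0.115,-0.18,0,0,0,1],[0.112,-0.115,-0.18,0,0,0,1]],
])

```text
clock: 1.6
eef_pos: [0.4828, 0.1598, 0.1248]
orientation: [-0.216, 0.976, 0.0, 0.001]
wrist_force: [-0.2, 0.3, -1.0]
width: 0.0853
gripper_force: 0.0
```

Run:
```python
from h import *
o=manip.observe(); print(o['eef_pos'],o['q'],o['orientation'])
d=cap('side','pics/s1.png'); im=cv2.cvtColor(d['pixels'],cv2.COLOR_RGB2BGR)
cv2.imwrite('pics/s1c.png',cv2.resize(im[120:230,190:330],None,fx=5,fy=5,interpolation=cv2.INTER_CUBIC))
d=load('pics/side0.png'); print(proj(d,[[.5016,.139,.092],[.6606,.2133,.064]]))
```

```text
[0.48276527 0.15978883 0.12475057] [ 3.19664385e-01  2.69348527e-01 -2.54425447e-01  1.04564023e+00
 -4.53975260e-05 -1.15753017e-01] [-2.15992912e-01  9.76394686e-01  4.77547254e-05  6.89782749e-04]
[[241.69571616 174.89767419]
 [266.16581607 166.80332279]]
```

View pics/s1c.png

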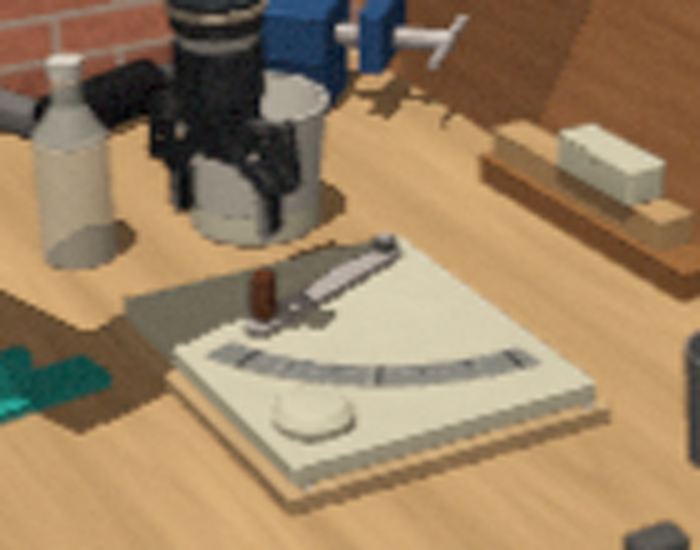

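The side crop shows the knob top at about (242,174), within 1 px of the prediction, with the gripper still short of it. I'll move over the knob, descend and grip.

arm_command([
  [[0.031,-0.035,0,0,0,0,1],[0.031,-0.035,0,0,0,0,1],[0.031,-0.035,0,0,0,0,1],[0.031,-0.035,-0.05,0,0,0,1],[0.031,-0.035,-0.108,0,0,0,1],[0.031,-0.035,-0.108,0,0,0,1],[0.031,-0.035,-0.108,0,0,0,1],[0.031,-0.035,-0.108,0,0,0,1]],
])

```text
clock: 2.32
eef_pos: [0.5013, 0.139, 0.0603]
orientation: [-0.216, 0.976, 0.0, 0.001]
wrist_force: [0.9, -0.0, 1.5]
width: 0.0854
gripper_force: 0.0
```

arm_command([
  [[0,0,0,0,0,0,0.2],[0,0,0,0,0,0,0.1],[0,0,0,0,0,0,0.1],[0,0,0,0,0,0,0.1],[0,0,0,0,0,0,0.1],[0,0,0,0,0,0,0.1],[0,0,0,0,0,0,0.1],[0,0,0,0,0,0,0.1]],
], grip_force=30)

```text
clock: 2.98
eef_pos: [0.5009, 0.1385, 0.059]
orientation: [-0.216, 0.976, 0.0, 0.0]
wrist_force: [-2.5, 0.0, 4.7]
width: 0.0232
gripper_force: 29.1
```

arm_command([
  [[0.01,-0.018,0,0,0,0.022,0.1],[0.02,-0.035,0,0,0,0.044,0.1],[0.031,-0.05,0,0,0,0.064,0.1],[0.0415,-0.064,0,0,0,0.083,0.1],[0.0535,-0.0775,0,0,0,0.102,0.1],[0.066,-0.09,0,0,0,0.122,0.1],[0.0795,-0.102,0,0,0,0.141,0.1],[0.0935,-0.113,0,0,0,0.161,0.1],[0.107,-0.122,0,0,0,0.178,0.1],[0.12,-0.13,0,0,0,0.195,0.1]],
])

```text
clock: 3.82
eef_pos: [0.5726, 0.0593, 0.059]
orientation: [-0.501, 0.865, -0.0, -0.0]
wrist_force: [-3.0, -2.5, 7.3]
width: 0.023
gripper_force: 29.5
```

arm_command([
  [[0,0,0,0,0,0,0.1],[0,0,0,0,0,0,0.1],[0,0,0,0,0,0,0.1],[0,0,0,0,0,0,0.1]],
])

```text
clock: 4.15
eef_pos: [0.5735, 0.0588, 0.0591]
orientation: [-0.5, 0.866, -0.001, 0.0]
wrist_force: [0.2, -8.2, 4.7]
width: 0.0231
gripper_force: 29.4
```

Run:
```python
from h import *
o=manip.observe(); p=o['eef_pos']; v=p[:2]-[.6606,.2133]; print(p,o['wrist_force'],o['width'],np.hypot(*v),np.degrees(np.arctan2(-v[0],-v[1])))
```

```text
[0.57346347 0.05882266 0.05909554] [ 0.21285969 -8.17860015  4.74104247] 0.023122642821947852 0.1773584599939881 29.426181432364658
```

arm_command([
  [[0,0,0,0,0,0,1],[0,0,0,0,0,0,1],[0,0,0,0,0,0,1],[0,0,0,0,0,0,1],[0,0,0,0,0,0,1],[0,0,0,0,0,0,1],[0,0,0.06,0,0,0,1],[0,0,0.12,0,0,0,1],[0,0,0.18,0,0,0,1],[0,0,0.2,0,0,0,1]],
])

```text
clock: 4.98
eef_pos: [0.5746, 0.0606, 0.1837]
orientation: [-0.5, 0.866, -0.001, 0.003]
wrist_force: [1.1, 0.4, -0.2]
width: 0.0852
gripper_force: 0.0
```

arm_command([
  [[-0.238,-0.6283,0,0,0,0.144,1],[-0.238,-0.6283,0,0,0,0.144,1],[-0.238,-0.6283,0,0,0,0.144,1],[-0.238,-0.6283,0,0,0,0.144,1],[-0.238,-0.6283,0,0,0,0.144,1],[-0.238,-0.6283,0,0,0,0.144,1],[-0.238,-0.6283,0,0,0,0.144,1],[-0.238,-0.6283,0,0,0,0.144,1],[-0.238,-0.6283,0,0,0,0.144,1],[-0.238,-0.6283,0,0,0,0.144,1]],
])

```text
clock: 5.82
eef_pos: [0.4287, -0.3188, 0.1787]
orientation: [-0.682, 0.732, -0.0, -0.0]
wrist_force: [0.1, 0.1, 0.1]
width: 0.0854
gripper_force: 0.0
```

```bash
cat >> h.py <<'E'
def crop(d,x0,x1,y0,y1,f,s=5):
    im=cv2.cvtColor(d['pixels'],cv2.COLOR_RGB2BGR); cv2.imwrite(f,cv2.resize(im[y0:y1,x0:x1],None,fx=s,fy=s,interpolation=cv2.INTER_CUBIC))
E
python3 - <<'E'
from h import *
o=manip.observe(); print(o['eef_pos'],o['orientation'],o['q'])
d=cap('top','pics/t2.png'); crop(d,145,275,150,258,'pics/t2c.png')
E
```

```text
[ 0.42868953 -0.31882226  0.17865995] [-6.81536359e-01  7.31784196e-01 -2.85156270e-04 -6.80854114e-06] [-6.39398873e-01  2.76170786e-01 -9.80232801e-02  1.19604378e+00
 -1.16358611e-04 -2.13911910e+00]
```

View pics/t2c.png

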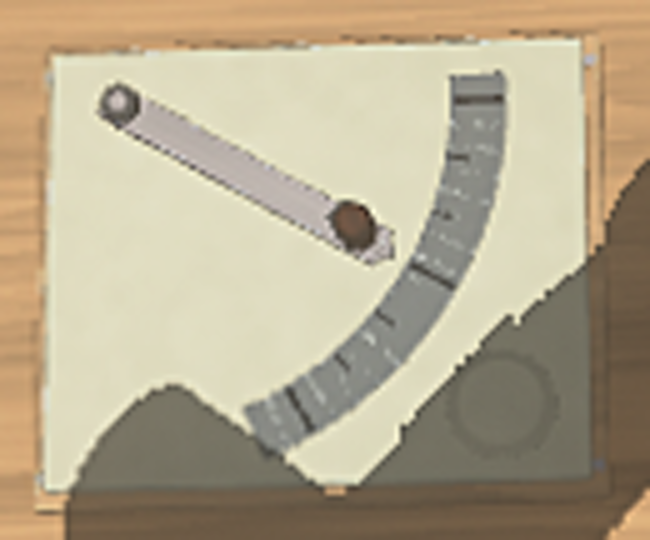

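The crop shows the arm close to the middle long tick: knob top at about (353,223), tip at about (392,255), tick at (412,264)-(453,287). I'll measure its angle.

Run:
```python
from h import *
f=lambda L:(np.array(L,float)+.5)/5-.5+[145,150]
d=load('pics/t2.png'); d0=load('pics/top0.png')
k=plane(d,f([[353,221]]),.093)[0,:2]
for piv in([.6606,.2133],plane(d,f([[120,103]]),.064)[0,:2]):
    v=k-piv; print('knob',k,np.hypot(*v),np.degrees(np.arctan2(-v[0],-v[1])))
# bar: low saturation, different from panel (yellowish): b-r
P=d['pixels'].astype(int); x=P[...,2]-P[...,0]   # blue-red
m=np.zeros(x.shape,np.uint8); m[165:205,165:225]=((x>-22)&(P.sum(2)>330))[165:205,165:225]
m=cv2.morphologyEx(m,cv2.MORPH_OPEN,np.ones((3,3)))
n,l,s,_=cv2.connectedComponentsWithStats(m); i=1+np.argmax(s[1:,4]); print(s[i])
ys,xs=np.nonzero(l==i); W=plane(d,np.c_[xs,ys],.05)[:,:2]
t=W-[.6606,.2133]; a=t@[-.5,-.866]; W=W[(a>.025)&(a<.15)]
vx,vy,x0,y0=cv2.fitLine(W.astype(np.float32),cv2.DIST_L2,0,1e-4,1e-4).ravel(); 
if vy>0: vx,vy=-vx,-vy
print('bar angle',np.degrees(np.arctan2(-vx,-vy)),len(W),'pivot perp offset', (np.array([.6606,.2133])-[x0,y0])@[vy,-vx])
r=cv2.minAreaRect((W*1000).astype(np.float32)); print(r)
```

```text
knob [0.57296351 0.06334688] 0.1736838856228961 30.303123912062652
knob [0.57296351 0.06334688] 0.17365071649572963 30.316355110634596
[171 171  41  27 333]
bar angle 30.56705 289 pivot perp offset 0.000451648357209262
((616.398681640625, 137.72991943359375), (124.31507873535156, 23.908464431762695), 59.89080047607422)
```

arm_command([
  [[0.001,0.001,-0.06,0,0,0,1],[0.001,0.001,-0.12,0,0,0,1],[0.001,0.001,-0.18,0,0,0,1],[0.001,0.001,-0.23,0,0,0,1],[0.001,0.001,-0.26,0,0,0,1],[0.001,0.001,-0.271,0,0,0,1],[0.001,0.001,-0.271,0,0,0,1],[0.001,0.001,-0.271,0,0,0,1]],
])

```text
clock: 6.53
eef_pos: [0.431, -0.3163, 0.0165]
orientation: [-0.682, 0.732, -0.0, 0.0]
wrist_force: [-0.6, -0.2, -0.7]
width: 0.0848
gripper_force: 0.0
```

arm_command([
  [[0,0,0,0,0,0,0.3],[0,0,0,0,0,0,0.15],[0,0,0,0,0,0,0.1],[0,0,0,0,0,0,0.1],[0,0,0,0,0,0,0.1],[0,0,0,0,0,0,0.1],[0,0,0,0,0,0,0.1],[0,0,0,0,0,0,0.1]],
], grip_force=50)

```text
clock: 7.2
eef_pos: [0.4311, -0.3164, 0.0166]
orientation: [-0.682, 0.732, -0.001, 0.0]
wrist_force: [-0.3, 1.3, 6.5]
width: 0.0211
gripper_force: 50.2
```

arm_command([
  [[0,0,0.02,0,0,0,0.1],[0,0,0.06,0,0,0,0.1],[0,0,0.11,0,0,0,0.1],[0,0,0.16,0,0,0,0.1],[0,0,0.21,0,0,0,0.1],[0,0,0.22,0,0,0,0.1],[0,0,0.22,0,0,0,0.1]],
])

```text
clock: 7.78
eef_pos: [0.4315, -0.3167, 0.1497]
orientation: [-0.682, 0.732, -0.002, 0.0]
wrist_force: [-0.2, 0.3, -2.9]
width: 0.0217
gripper_force: 49.8
```

arm_command([
  [[0.02,0.06,0,0,0,-0.01,0.1],[0.04,0.12,0,0,0,-0.03,0.1],[0.06,0.18,0,0,0,-0.05,0.1],[0.075,0.24,0,0,0,-0.07,0.1],[0.095,0.3,0,0,0,-0.09,0.1],[0.114,0.36,0,0,0,-0.11,0.1],[0.133,0.42,0,0,0,-0.13,0.1],[0.151,0.48,0,0,0,-0.145,0.1],[0.17,0.54,0,0,0,-0.145,0.1],[0.18,0.57,0,0,0,-0.145,0.1]],
])

```text
clock: 8.62
eef_pos: [0.5382, 0.0296, 0.1456]
orientation: [-0.5, 0.866, 0.001, -0.001]
wrist_force: [-0.2, -1.0, -2.3]
width: 0.0216
gripper_force: 49.6
```

arm_command([
  [[0.02,0.06,0,0,0,0,0.1],[0.038,0.12,0,0,0,0,0.1],[0.055,0.17,0,0,0,0,0.1],[0.065,0.2,0,0,0,0,0.1],[0.068,0.216,0,0,0,0,0.1],[0.068,0.218,0,0,0,0,0.1],[0.068,0.218,0,0,0,0,0.1],[0.068,0.218,0,0,0,0,0.1]],
])

```text
clock: 9.28
eef_pos: [0.5785, 0.1556, 0.147]
orientation: [-0.499, 0.867, 0.0, -0.001]
wrist_force: [-0.2, -0.4, -3.0]
width: 0.0216
gripper_force: 49.6
```

Run:
```python
from h import *
o=manip.observe(); print(o['eef_pos'],o['orientation'],o['width'],o['wrist_force'],o['ft_torque'])
d=cap('side','pics/s3.png'); crop(d,190,330,120,230,'pics/s3c.png')
```

```text
[0.57851319 0.15555579 0.14702323] [-4.98622526e-01  8.66818680e-01  1.24357044e-05 -9.75604431e-04] 0.021581471864850245 [-0.19670555 -0.42839129 -2.96057435] [ 0.02634295 -0.03818541 -0.01854945]
```

View pics/s3c.png

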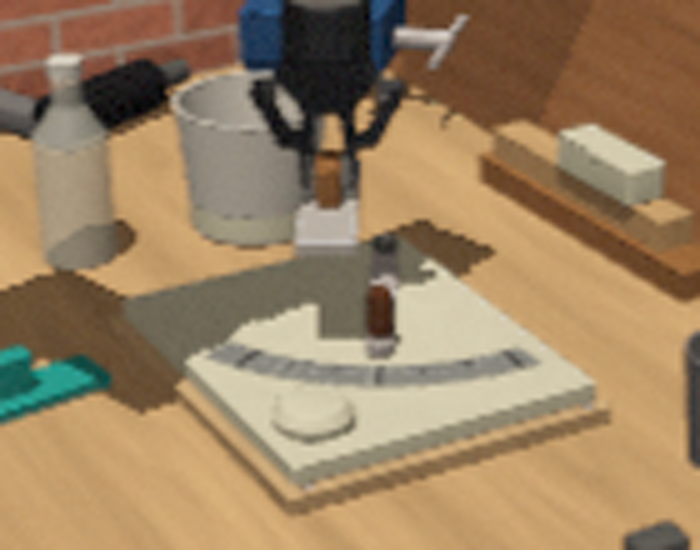

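The side crop shows the straightedge held level at (255,165), on the arm's robot side, clear of the arm and knob. I'll lower it with a gap of about 5 mm.

arm_command([
  [[0,0,-0.03,0,0,0,0.1],[0,0,-0.06,0,0,0,0.1],[0,0,-0.09,0,0,0,0.1],[0,0,-0.115,0,0,0,0.1],[0,0,-0.13,0,0,0,0.1],[0,0,-0.14,0,0,0,0.1],[0,0,-0.147,0,0,0,0.1],[0,0,-0.15,0,0,0,0.1],[0,0,-0.151,0,0,0,0.1],[0,0,-0.151,0,0,0,0.1]],
])

```text
clock: 10.17
eef_pos: [0.5797, 0.1568, 0.0578]
orientation: [-0.499, 0.867, -0.0, 0.0]
wrist_force: [0.5, -0.9, -2.9]
width: 0.0211
gripper_force: 49.6
```

arm_command([
  [[0,0,-0.002,0,0,0,0.1],[0,0,-0.004,0,0,0,0.1],[0.001,-0.0006,-0.004,0,0,0,0.1],[0.002,-0.0012,-0.004,0,0,0,0.1],[0.003,-0.0017,-0.004,0,0,0,0.1],[0.0043,-0.0025,-0.004,0,0,0,0.1],[0.0043,-0.0025,-0.004,0,0,0,0.1],[0.0043,-0.0025,-0.004,0,0,0,0.1]],
])

```text
clock: 10.83
eef_pos: [0.582, 0.1552, 0.0549]
orientation: [-0.499, 0.867, -0.0, 0.0]
wrist_force: [-0.3, -0.2, -3.6]
width: 0.0212
gripper_force: 49.6
```

Run:
```python
from h import *
o=manip.observe(); p=o['eef_pos'];v=p[:2]-[.6606,.2133]; print(p,o['wrist_force'],o['ft_torque'],'x',v@[-.503,-.864],'y',v@[.864,-.503])
d=cap('top','pics/t4.png'); crop(d,155,235,160,230,'pics/t4c.png',8)
```

```text
[0.58200237 0.15519007 0.05489096] [-0.26788704 -0.23770507 -3.64914389] [-0.0506953  -0.00289799 -0.03333267] x 0.089741584483036 y -0.038679061856891093
```

View pics/t4c.png

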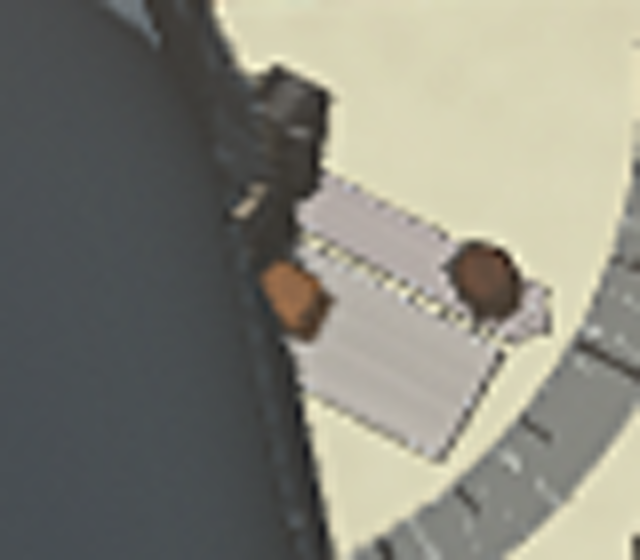

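The crop shows the plate parallel to the arm, with a thin gap line of about 1 px between (320,240) and (490,335). I'll close it slowly and watch the force.

arm_command([
  [[0.0007,-0.0004,0,0,0,0,0.1],[0.0014,-0.0008,0,0,0,0,0.1],[0.002,-0.0012,0,0,0,0,0.1],[0.002,-0.0012,0,0,0,0,0.1]],
])

```text
clock: 11.22
eef_pos: [0.5832, 0.1545, 0.0549]
orientation: [-0.499, 0.867, -0.0, 0.0]
wrist_force: [-0.5, 0.3, -4.2]
width: 0.0213
gripper_force: 49.6
```

arm_command([
  [[0.0004,-0.0002,0,0,0,0,0.1],[0.0007,-0.0004,0,0,0,0,0.1],[0.0007,-0.0004,0,0,0,0,0.1]],
])

```text
clock: 11.47
eef_pos: [0.5836, 0.1543, 0.0549]
orientation: [-0.499, 0.867, -0.0, 0.0]
wrist_force: [-0.6, 0.4, -2.7]
width: 0.0215
gripper_force: 49.6
```

arm_command([
  [[0.0004,-0.0002,0,0,0,0,0.1],[0.0007,-0.0004,0,0,0,0,0.1],[0.0007,-0.0004,0,0,0,0,0.1]],
])

```text
clock: 11.72
eef_pos: [0.584, 0.154, 0.0549]
orientation: [-0.499, 0.867, -0.0, 0.0]
wrist_force: [-0.3, -0.5, -3.4]
width: 0.0213
gripper_force: 49.6
```

arm_command([
  [[0.0004,-0.0002,0,0,0,0,0.1],[0.0007,-0.0004,0,0,0,0,0.1],[0.0007,-0.0004,0,0,0,0,0.1]],
])

```text
clock: 11.97
eef_pos: [0.5844, 0.1538, 0.0549]
orientation: [-0.499, 0.867, -0.0, 0.0]
wrist_force: [-0.1, -0.2, -2.8]
width: 0.0214
gripper_force: 49.6
```

arm_command([
  [[0.0004,-0.0002,0,0,0,0,0.1],[0.0007,-0.0004,0,0,0,0,0.1],[0.0007,-0.0004,0,0,0,0,0.1]],
])

```text
clock: 12.22
eef_pos: [0.5848, 0.1535, 0.0549]
orientation: [-0.499, 0.867, -0.0, 0.0]
wrist_force: [0.1, -0.7, -2.9]
width: 0.0214
gripper_force: 49.6
```

arm_command([
  [[0.0004,-0.0002,0,0,0,0,0.1],[0.0007,-0.0004,0,0,0,0,0.1],[0.0007,-0.0004,0,0,0,0,0.1]],
])

```text
clock: 12.47
eef_pos: [0.5853, 0.1533, 0.0549]
orientation: [-0.499, 0.867, -0.0, 0.0]
wrist_force: [0.4, -0.5, -3.3]
width: 0.0216
gripper_force: 49.6
```

Run:
```python
from h import *
o=manip.observe(); p=o['eef_pos'];v=p[:2]-[.6606,.2133]; print(p,o['wrist_force'],o['ft_torque'],'y',v@[.864,-.503])
d=cap('top','pics/t5.png'); crop(d,155,235,160,230,'pics/t5c.png',8)
```

```text
[0.58528693 0.15327968 0.05488748] [ 0.35416671 -0.51658002 -3.3371483 ] [-0.03332363  0.02188415 -0.00674843] y -0.034880273295224654
```

View pics/t5c.png

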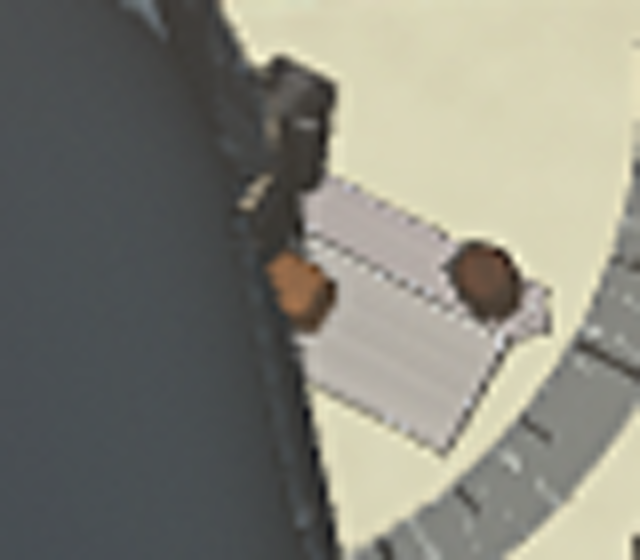

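The crop shows only a thin dark seam left, and the knob has not moved from (485,280). A few more small steps should bring contact.

arm_command([
  [[0.0004,-0.0002,0,0,0,0,0.1],[0.0007,-0.0004,0,0,0,0,0.1],[0.0007,-0.0004,0,0,0,0,0.1]],
])

```text
clock: 12.77
eef_pos: [0.5855, 0.1532, 0.0549]
orientation: [-0.499, 0.867, 0.0, -0.0]
wrist_force: [-0.6, 1.1, -3.5]
width: 0.0209
gripper_force: 49.7
```

arm_command([
  [[0.0004,-0.0002,0,0,0,0,0.1],[0.0007,-0.0004,0,0,0,0,0.1],[0.0007,-0.0004,0,0,0,0,0.1]],
])

```text
clock: 13.02
eef_pos: [0.5857, 0.1531, 0.0548]
orientation: [-0.499, 0.867, 0.0, -0.0]
wrist_force: [-2.3, 2.1, -1.7]
width: 0.0215
gripper_force: 49.8
```

Contact shows as a lateral force of about 3 N. I'll relieve it slightly, settle the plate onto the panel and release.

arm_command([
  [[-0.0006,0.0003,-0.0005,0,0,0,0.1],[-0.0006,0.0003,-0.001,0,0,0,0.1],[-0.0006,0.0003,-0.0015,0,0,0,0.1],[-0.0006,0.0003,-0.0015,0,0,0,0.1]],
], grip_force=25)

```text
clock: 13.35
eef_pos: [0.5856, 0.1531, 0.0546]
orientation: [-0.499, 0.867, -0.0, 0.0]
wrist_force: [-3.7, 2.0, 5.4]
width: 0.0214
gripper_force: 50.8
```

arm_command([
  [[0,0,0,0,0,0,0.27],[0,0,0,0,0,0,0.3],[0,0,0,0,0,0,0.4],[0,0,0,0,0,0,0.6],[0,0,0,0,0,0,0.6],[0,0,0,0,0,0,0.6],[0,0,0.01,0,0,0,0.6],[0,0,0.04,0,0,0,0.6],[0,0,0.09,0,0,0,0.6],[0,0,0.15,0,0,0,0.6]],
])

```text
clock: 14.18
eef_pos: [0.5844, 0.1527, 0.1437]
orientation: [-0.499, 0.867, 0.0, -0.002]
wrist_force: [1.3, -0.5, -0.3]
width: 0.0512
gripper_force: 0.0
```

arm_command([
  [[0,0,0.07,0,0,0,0.6],[-0.05,0,0.14,0,0,0,0.6],[-0.11,-0.03,0.15,0,0,0,0.6],[-0.17,-0.08,0.15,0,0,0,0.6],[-0.2,-0.14,0.15,0,0,0,0.6],[-0.22,-0.2,0.15,0,0,0,0.6],[-0.24,-0.26,0.15,0,0,0,0.6],[-0.25,-0.32,0.15,0,0,0,0.6],[-0.25,-0.38,0.15,0,0,0,0.6],[-0.25,-0.44,0.15,0,0,0,0.6]],
])

```text
clock: 15.02
eef_pos: [0.4349, -0.1126, 0.235]
orientation: [-0.499, 0.867, -0.001, 0.001]
wrist_force: [0.6, 0.3, 0.0]
width: 0.0513
gripper_force: 0.0
```

Run:
```python
from h import *
o=manip.observe(); print(o['eef_pos'],o['wrist_force'],o['width'],o['clock'])
d=cap('top','pics/t6.png'); crop(d,155,255,160,255,'pics/t6c.png',6)
cap('side','pics/s6.png')
```

```text
[ 0.43493716 -0.11264613  0.23503884] [0.58463515 0.25165904 0.02749719] 0.05127619308147698 15.0167
```

View pics/t6c.png

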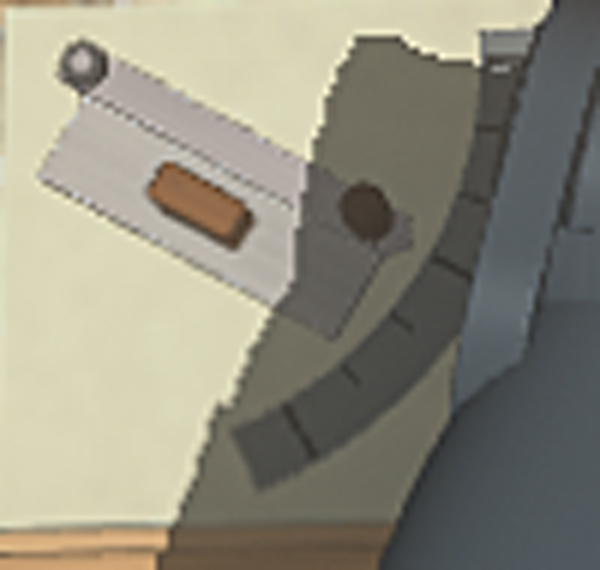

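The crop shows the plate flat and flush along the arm from (85,95) to (380,245), between pivot and knob. A last numeric check follows.

Run:
```python
from h import *
f=lambda L:(np.array(L,float)+.5)/6-.5+[155,160]
d=load('pics/t6.png')
piv=plane(d,f([[83,67]]),.064)[0,:2]; k=plane(d,f([[367,209]]),.093)[0,:2]; v=k-piv
ang=lambda v:np.degrees(np.arctan2(-v[0],-v[1]))
print('arm',ang(v),np.hypot(*v))
c=plane(d,f([[38,178],[333,340],[84,96],[380,248]]),.05)[:,:2]
print('SE long edges',ang(c[1]-c[0]),ang(c[3]-c[2]),np.hypot(*(c[1]-c[0])))
u=v/np.hypot(*v); m=c.mean(0)-piv; print('x',m@u,'y',m@[-u[1],u[0]])
```

```text
arm 30.010551417117494 0.17565185091645424
SE long edges 30.354370955809348 29.112002236887946 0.17925673358696778
x 0.09375466373447973 y -0.035463416134743984
```

```bash
python3 -c "
from h import *
print(order.hand_in())"
```

```text
the job is handed in; nothing more can be done
None
```

I handed the job in: by my last camera check the arm stands at about 30.0°, with the straightedge flat and flush along its robot-side edge, centred about 94 mm from the pivot; the hand-in returned no verdict.

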